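Tare a candle tin on the spring scale and scan it

ROBOT

A 6-joint arm with a two-finger parallel gripper is mounted at the origin on the work surface. World frame = base frame: x ahead of the robot, y to its left, z up, the work surface at z = 0. Lengths are in m, angles in rad, forces in N, time in s.
With the tool pointing down it reaches from about 0.3 to 0.85 m from the base axis. Payload 5.4 kg.
Tool frame: the origin (TCP) lies between the finger pads, 19 mm behind the fingertips; this is the grasp point; z points along the fingers, y is the line along which they close (so a half turn about z gives the same grasp; the last joint's range is limited). The gripper opens to 85 mm and grips with 20 to 120 N. Pads are 22 mm wide; open, the fingers measure 114 mm over their backs; the gripper's body (76 mm by 85 mm) begins 54 mm behind the grasp point. The pads swing forward as they close: fully open they stand 13 mm farther back than shut.
Start: joints at [1.135, 0.158, 1.597, -0, 1.386, -0.21], TCP at [0.129, 0.56, 0.25] pointing down, gripper open.
Joint ranges: [-2.91, 2.91], [-0.94, 2.29], [0.18, 2.7], [-1.29, 4.43], [0.17, 2.64], [-3, 3]. Speed limits (rad/s): [2.57, 2.57, 3.14, 3.14, 3.14, 3.14].

INTERFACE

Orientations are given as a rotation vector (axis times angle).
In Python, from bench import r, viewer, order gives the robot as it stands.
- The arm moves only by the tool carry_out, never from a script. Its argument "moves" is a list of rows, each an object with "grip": the closure, from 0 (fully open) to 1 (shut); "translation": the shift along the world's x, y, z in m, a list of three; "angular": the turn, a rotation vector about the world's x, y, z in rad, a list of three. A call has exactly 8 rows; each row shifts and turns the commanded pose from where the row before left it; what a row does not reach is not made up. A row lasts 1/12 s, in which the tool goes at most 41.7 mm and 7.16 degrees, less where a joint would pass 70% of its speed; a pose out of reach is approached as far as the arm can. A call is refused whole if a number of a shift passes 0.0417 or a number of a turn 0.125, either way. A call with a gripper value outside its range is refused whole. The fingers move at their own pace and stop on an object; the grip force is fixed at half the most. Time passes only in rows, so rows that do not move let the fingers close, or fill a call up. It gives the time, the measured TCP pose, the force, the opening and the grip force at its end, in the units of the state.
- r.get_state(): the state, without advancing time (a new reading comes with each control period).
- viewer.grab_frame(name): name is "scene" or "top" or "wrist"; returns a dict with "image" (384x512x3 uint8, blue, green, red), "camera_matrix" (3x3 intrinsics, pixels), "pose" (4x4, takes a point from camera to world coordinates). Camera axes: x right, y down, z forward; pixel columns grow to the right and rows downward; lengths in m; the calibration is good to about 2 mm. A picture is of the moment at which its call begins. There is no depth.
- order.sign_off(): hands the job in; it is judged then, once.
The state is a dict: "time": time; "q": joint angles; "qvel": joint speeds; "joint_efforts": joint torques, N m; "eef_pos": TCP position; "orientation": TCP orientation; "ft_force": force on the tool from outside, world axes, zero at the start; "wrist_torque": the same for the moment, N m; "finger_gap": finger opening in m; "finger_force": force on a finger pad.
Only numpy, scipy, OpenCV 4.12 (cv2) and the standard library are available. Lean on these libraries where they do the work, as an engineer would, in place of code of your own. Each camera call takes 0.05 s, during which the arm holds its last target. There are 200 camera calls.

TASK

Take the steel check weight off the scale pan and stand it in the wooden tray, then stand the slim empty candle tin in the middle of the pan. Turn the tare knob, and with it the sloping dial, until its pointer reads zero (thick zero mark under the pointer) with the tin on the pan, and only then squeeze the trigger of the clamped code scanner against its grip and let it go. Leave the other tin, the jar and the mould where they are, and do not press the pan hard.

Things in the scene. Friction and masses are not known exactly. Their poses are not given: they have to be found in the camera images.
- scale: Grey spring scale, fixed, 330 (x) by 180 mm. Origin on the table; at yaw 0 the pan centre is 85 mm to +x over a 100 mm high housing, the dial centre 90 mm to -x, 70 mm high. The dial plate, 150 by 170 mm, slopes 35 degrees (0.61 rad), facing up and to the scale's -x: outward normal (-0.573, 0, 0.820) in its frame, so the tool must tilt 35 degrees to point along the knob's axis.
- pan_center (a point): Centre of the top of the round steel pan (160 mm diameter, flat, no rim). 128 mm above the table when empty; sinks on a spring (300 N/m, at most 18 mm) under load. The pointer swings clockwise by 0.14 rad per mm of sinking.
- tare_knob (a joint): Angle of the black tare knob (rad), clockwise positive looking at the dial, range -1.2 to 2.4; stays where left (0.06 N m). At 0 its bar grip and the zero mark point uphill to the pan. The white dial disc (146 mm diameter) with the zero mark turns with the knob; the pointer does not, it moves with the load only. With the tin on, the knob must go clockwise by 0.35 to 1.5 rad.
- knob_grip (a point): On the knob's axis, 28 mm out from the dial plate: put the TCP here. The bar grip is 44 mm long, 14 mm thick (grip across the thickness), standing 11 to 37 mm out from the plate; under it a disc of 42 mm diameter, 6 to 12 mm out. Axes: z the dial's outward normal, x along the bar, y across it (they turn with the knob).
- pointer_tip (a point): Tip of the dark steel pointer, 55 mm from the knob's axis, 4 mm out from the dial plate. It points uphill with the pan empty and swings clockwise under load (0.14 rad per mm of sinking). The pointer lies flat between disc and knob and cannot be touched.
- zero_mark (a point): Point over the thick black zero mark, the thickest mark on the white dial disc, in line with the knob's bar; 55 mm from the knob's axis, 4 mm out from the dial plate. It turns with the knob.
- weight: Loose steel check weight, 0.3 kg, upright cylinder 40 mm diameter and 32 mm high with a small 20 mm knob on top (48 mm in all). Origin at the centre of its underside. Starts standing on the pan.
- tray: Shallow open wooden tray fixed to the table, 120 by 120 mm, walls 6 mm thick and 16 mm high, floor about 6 mm thick. Origin at the centre of its underside.
- tin: Loose slim candle tin of dark steel, open at the top with a cardboard wick cross inside; outside diameter 62 mm, height 75 mm, walls 3 mm, 0.13 to 0.26 kg. Origin at the centre of its underside. Stands on the table.
- scanner: Grey pistol-shaped code scanner clamped on its side on a low stand, fixed. Origin on the table. At yaw 0 its head (56 mm wide, 120 mm long in y, centred 60 mm to +x, 79 to 121 mm high) looks to -y; its grip runs from the head to -x (to 70 mm from the origin), 30 mm wide (y -15 to +15), 28 mm thick, centre line 100 mm high. The trigger is on the grip's -y side.
- trigger_pad (a point): Middle of the trigger's outer face, where a finger presses. Black bar 50 mm long, 9 mm thick, 18 mm high, 100 mm above the table, on an upright hinge at its head end (36, -38 mm in the scanner's frame). At rest this point is 58 mm across (-y) from grip_back, 45 mm when fully squeezed.
- grip_back (a point): Middle of the fixed back face of the grip across from the trigger: the other finger goes here. Scanner-frame position (-2, 15, 100) mm. Axes as the scanner's.
- trigger (a joint): Trigger angle (rad): 0 at rest, 0.36 fully squeezed, spring return, about 4 N at the pad.
- wide_tin: Bystander: poured candle in a wide low tin, 90 mm diameter, 45 mm high. Origin at its underside.
- jar: Bystander: closed amber glass jar, 72 mm diameter, 120 mm high. Origin at its underside.
- mould: Bystander: square aluminium candle mould, 60 by 60 mm, 80 mm high. Origin at its underside.
- pan: The scale's round steel pan itself, 160 mm diameter, 6 mm thick; origin at the centre of its underside.

How it is judged:
On the way, in this order (a step that is already met when the one before it is completed fails the run):
1. the check weight stands upright in the tray, let go (horizontal distance between weight and tray below 0.045 m and z of weight in the frame of tray below 0.02 m and angle between weight's own z axis and vertical below 0.15 rad and contact force between the fingers and weight below 0.1 N), for 0.2 s.
2. the slim tin stands upright on the pan, its centre within 40 mm of the pan's centre, let go and still (horizontal distance between tin and pan_center below 0.04 m and z of tin in the frame of pan_center between -0.008 and 0.008 m and angle between tin's own z axis and vertical below 0.1 rad and contact force between the fingers and tin below 0.1 N and linear speed of tin below 0.01 m/s), for 0.2 s.
3. with the tin on the pan, the pointer stands within 5 mm of the zero mark (measured 55 mm from the knob's axis, about 5 degrees) and the fingers have let go of the knob (horizontal distance between tin and pan_center below 0.04 m and z of tin in the frame of pan_center between -0.008 and 0.008 m and angle between tin's own z axis and vertical below 0.1 rad and distance between pointer_tip and zero_mark below 0.005 m and contact force between the fingers and tare_knob below 0.1 N and linear speed of tin below 0.01 m/s), for 0.3 s.
4. the scanner's trigger is squeezed to at least 0.25 rad (about 9 mm at the pad) for 0.2 s, pointer still on zero (value of joint trigger above 0.25 rad and distance between pointer_tip and zero_mark below 0.005 m), for 0.2 s.
5. the trigger is let go and springs back (value of joint trigger below 0.05 rad), for 0.2 s.
At the end, for the whole second after the job is handed in: The check weight stands upright in the tray; the slim tin stands upright and still on the pan, centred within 40 mm; the pointer stands within 5 mm of the zero mark; the trigger is released (horizontal distance between weight and tray below 0.045 m and z of weight in the frame of tray below 0.02 m and angle between weight's own z axis and vertical below 0.15 rad and horizontal distance between tin and pan_center below 0.04 m and z of tin in the frame of pan_center between -0.008 and 0.008 m and angle between tin's own z axis and vertical below 0.1 rad and distance between pointer_tip and zero_mark below 0.005 m and linear speed of each of tin, weight below 0.01 m/s and value of joint trigger below 0.05 rad); the robot touches nothing.
It fails at once if the trigger is squeezed (over 0.15 rad) while the pointer is more than 8 mm from the zero mark (value of joint trigger above 0.15 rad and distance between pointer_tip and zero_mark above 0.008 m).
It fails at once if the pan is pressed with more than 40 N (contact force between pan and anything else above 40 N).
It fails at once if the wide tin, the jar or the mould is moved by more than 25 mm (distance of any of wide_tin, jar, mould from where it was at the start of the episode above 0.025 m).
It also fails if it takes over 72 s, if anything falls off the work surface, if the arm or the gripper's body presses on something with over 40 N, if the wrist force passes 120 N, or if a joint passes its speed limit or range.

## Working session

There is one attempt and no reset: what is moved stays moved. The work goes in short steps, Python scripts to look and compute and a tool call to move; the robot and the scene stay as the last step left them, time stands still between calls to the robot, and variables do not carry over. Pictures are saved under pics/ and viewed, at most 10 in all, crops included, and the job is handed in when it is done.

Besides the shell and the picture viewer there is one more tool, called after ">>>" as a command line: name --argument value ..., lists and objects as JSON in quotes. carry_out: Moves the arm, as the interface text tells. Its arguments: {"type":"object","properties":{"moves":{"type":"array"}},"required":["moves"]}

```bash
mkdir -p pics
cat > h.py <<'E'
import numpy as np,cv2
from bench import r,viewer,order
def grab(n,f=None):
    d=viewer.grab_frame(n)
    if f: cv2.imwrite('pics/'+f+'.png',d['image']); np.savez('pics/'+f+'.npz',**{k:np.array(v) for k,v in d.items()})
    return d
def load(f): return dict(np.load('pics/'+f+'.npz'))
def ray(d,u,v):
    K=np.array(d['camera_matrix']);T=np.array(d['pose'])
    w=T[:3,:3]@np.linalg.solve(K,[u,v,1.]); return T[:3,3],w/np.linalg.norm(w)
def onz(d,u,v,z):
    o,w=ray(d,u,v); return o+w*(z-o[2])/w[2]
def tri(*a):
    A=np.zeros((3,3));b=np.zeros(3)
    for d,u,v in a:
        o,w=ray(d,u,v);P=np.eye(3)-np.outer(w,w);A+=P;b+=P@o
    return np.linalg.solve(A,b)
def proj(d,p):
    T=np.array(d['pose']);c=T[:3,:3].T@(np.array(p)-T[:3,3]);x=np.array(d['camera_matrix'])@c;return x[:2]/x[2]
E
python3 - <<'E'
from h import *
a=grab('scene','s0');b=grab('top','t0');grab('wrist','w0')
for n in 'st':
    d=load(n+'0');print(np.round(d['pose'],3),np.round(d['camera_matrix'],1))
cv2.imwrite('pics/st.png',np.vstack([cv2.resize(b['image'],(800,600))]))
cv2.imwrite('pics/ss.png',cv2.resize(a['image'],(800,600)))
print(r.get_state())
E
```

```text
[[ 2.500e-02  8.770e-01 -4.790e-01  1.016e+00]
 [ 1.000e+00 -2.300e-02  1.100e-02  5.000e-03]
 [-1.000e-03 -4.790e-01 -8.780e-01  9.070e-01]
 [ 0.000e+00  0.000e+00  0.000e+00  1.000e+00]] [[368.5   0.  255.2]
 [  0.  368.5 197.8]
 [  0.    0.    1. ]]
[[ 0.093 -0.972  0.215  0.399]
 [-0.996 -0.091  0.021  0.002]
 [-0.001 -0.216 -0.976  0.975]
 [ 0.     0.     0.     1.   ]] [[392.1   0.  260.8]
 [  0.  392.1 188.9]
 [  0.    0.    1. ]]
{'time': 0.15, 'q': array([ 1.13486547e+00,  1.58913632e-01,  1.59796396e+00, -6.86412599e-06,
        1.38617344e+00, -2.10108001e-01]), 'qvel': array([-0.00032224, -0.00321005, -0.00416553, -0.00040033, -0.00044559,
       -0.00071538]), 'joint_efforts': array([ 2.45829951e-04, -3.96376669e+01, -3.31787038e+01, -2.87380863e-04,
        5.43568342e-03, -4.36285802e-06]), 'eef_pos': array([0.12858511, 0.5599884 , 0.24922729]), 'orientation': array([-3.53914978e-01, -3.12113370e+00,  2.17538011e-03]), 'ft_force': array([ 0.52204956, -0.18292091, -0.09344101]), 'wrist_torque': array([-0.00070048, -0.03489463,  0.0086686 ]), 'finger_force': 0.0, 'finger_gap': 0.08505709325120538}
```

View pics/st.png

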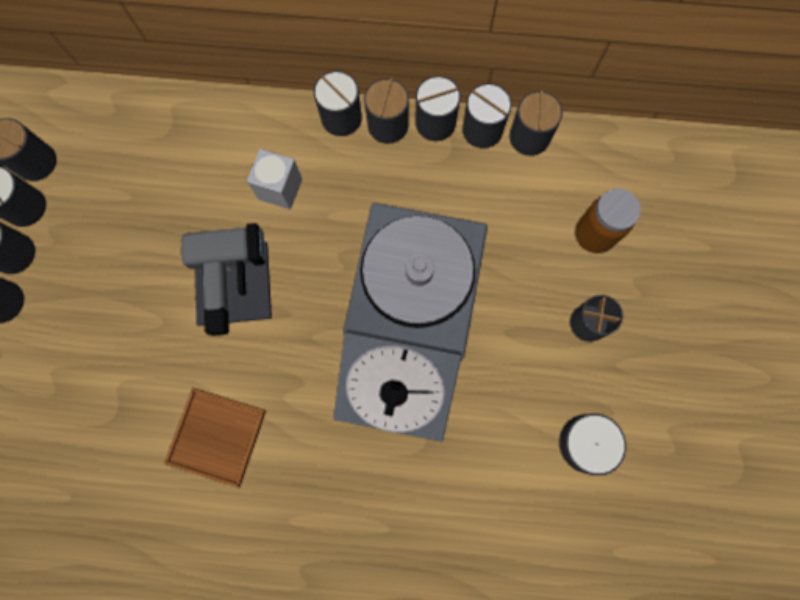

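View pics/ss.png

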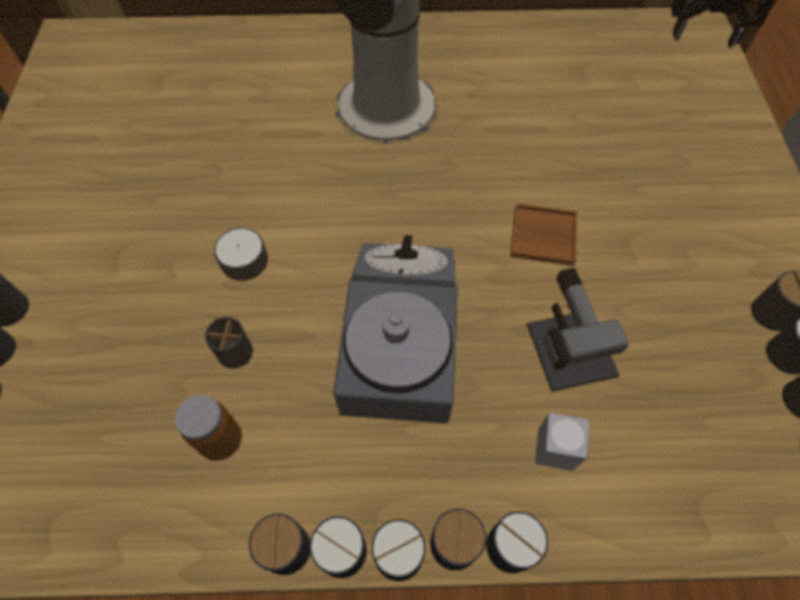

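The top view shows the pan and weight at about (269,170) px. The dial is at (252,249), tray (138,280), tin (384,203), scanner (145,175), jar (390,140), wide tin (380,283) and mould (176,114), all in raw pixels. Next I'll segment these.

```bash
cat > m1.py <<'E'
from h import *
t=load('t0');s=load('s0')
def comp(m,u,v):
    n,l,st,c=cv2.connectedComponentsWithStats(m.astype(np.uint8));
    ys,xs=np.nonzero(l);i=np.argmin((xs-u)**2+(ys-v)**2);k=l[ys[i],xs[i]];M=(l==k).astype(np.uint8)
    ct=max(cv2.findContours(M,0,1)[0],key=cv2.contourArea);return M,ct,c[k]
def hsv(d): return [x.astype(int) for x in cv2.split(cv2.cvtColor(d['image'],cv2.COLOR_BGR2HSV))]
for n,d,dial,pan,tray,tin in (('t',t,(235,235),(240,185),(138,280),(384,203)),('s',s,(248,170),(240,230),(348,150),(144,213))):
    H,S,V=hsv(d)
    for nm,p in (('dial',dial),('pan',pan),('tray',tray),('tin',tin)):
        print(n,nm,'hsv',H[p[1],p[0]],S[p[1],p[0]],V[p[1],p[0]])
    for nm,m,p in (('dial',(V>140)&(S<50),dial),('pan',(V>95)&(V<150)&(S<60),pan),('tray',(H<12)&(S>120),tray),('wick',(H>8)&(H<25)&(S>90)&(V<160),tin)):
        if m[p[1]-3:p[1]+4,p[0]-3:p[0]+4].sum()==0: print(nm,'none')
        M,ct,c=comp(m,*p);hull=cv2.convexHull(ct)
        print(n,nm,'area',cv2.contourArea(ct),'bbox',cv2.boundingRect(ct),'c',c.round(1),'ell',np.round(np.hstack(cv2.fitEllipse(hull)),1) if len(hull)>5 else '',
         'box',cv2.boxPoints(cv2.minAreaRect(ct)).round(1).tolist() if nm=='tray' else '')
E
python3 m1.py
python3 - <<'E'
from h import *
t=load('t0')['image'];s=load('s0')['image']
f=lambda i,x,y,w,h:cv2.resize(i[y:y+h,x:x+w],(400,300),interpolation=cv2.INTER_CUBIC)
cv2.imwrite('pics/m.png',np.vstack([np.hstack([f(t,110,135,80,60+20-20),f(s,330,165,80,60)]),np.hstack([f(t,205,215,80,60),f(s,220,145,80,60)])]))
E
```

```text
t dial hsv 4 10 177
t pan hsv 124 14 144
t tray hsv 13 166 117
t tin hsv 16 127 122
t dial area 2534.5 bbox (222, 222, 62, 55) c [252.1 248.5] ell [252.3 248.8  53.7  62.6 106. ] box 
t pan area 4248.0 bbox (231, 130, 80, 77) c [267.5 167.9] ell [268.3 162.6  78.   87.2   7.8] box 
tray none
t tray area 0.0 bbox (383, 142, 1, 1) c [383. 142.] ell  box [[383.0, 142.0], [383.0, 142.0], [383.0, 142.0], [383.0, 142.0]]
t wick area 96.0 bbox (374, 190, 23, 22) c [384.7 201.1] ell [385.1 200.8  20.6  22.4  86.3] box 
s dial hsv 9 22 154
s pan hsv 156 11 119
s tray hsv 12 161 109
s tin hsv 16 124 107
s dial area 324.0 bbox (234, 157, 49, 18) c [262.6 167.2] ell [258.7 165.1  17.7  48.8  93.1] box 
s pan area 3065.0 bbox (222, 186, 66, 61) c [254.3 216.2] ell [254.3 216.1  60.5  66.3  90. ] box 
tray none
s tray area 0.0 bbox (352, 147, 1, 1) c [352. 147.] ell  box [[352.0, 147.0], [352.0, 147.0], [352.0, 147.0], [352.0, 147.0]]
s wick area 188832.0 bbox (0, 0, 512, 384) c [252.8 190.2] ell  box
```

View pics/m.png

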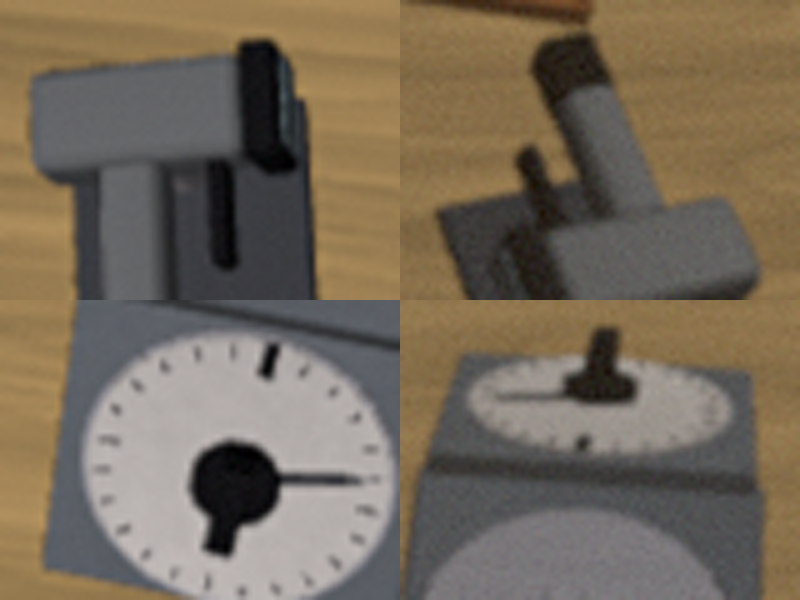

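The crops show:
- The scanner with its grip pointing towards the robot and the trigger bar on its -y side (top, raw px (154,168) to (156,187)).
- The dial with its zero mark at (259,227).
- The pointer tip at about (277,251).
- The knob bar in line with the zero mark.

```bash
cat > m2.py <<'E'
from m1 import *
print('-----')
for n,d,p,R in (('t',t,(138,280),(95,235,90,85)),('s',s,(348,150),(310,120,80,60))):
    H,S,V=hsv(d);x,y,w,h=R
    m=np.zeros(H.shape,bool);b=(cv2.GaussianBlur(d['image'],(3,3),0)).astype(int)
    ratio=b[:,:,1]/np.maximum(b[:,:,2],1)   # G/R
    print(n,'ratio tray',ratio[p[1],p[0]].round(2),'wood',ratio[y+2,x+2].round(2))
    m[y:y+h,x:x+w]=(ratio<(ratio[p[1],p[0]]+ratio[y+2,x+2])/2)[y:y+h,x:x+w]
    M,ct,c=comp(m,*p);bx=cv2.boxPoints(cv2.minAreaRect(ct))
    P=cv2.approxPolyDP(ct,5,True)[:,0]
    print(n,'tray area',cv2.contourArea(ct),'c',c.round(1),'world@.012',onz(d,*c,.012).round(4), [onz(d,*q,.016).round(3)[:2].tolist() for q in P])
# pan: gray blob incl edge
H,S,V=hsv(t)
m=np.zeros(H.shape,bool);m[130:215,225:312]=((V>118)&(S<45))[130:215,225:312]
M,ct,c=comp(m,240,185);hull=cv2.convexHull(ct);e=cv2.fitEllipse(hull);print('pan top',e,cv2.boundingRect(ct))
pt=e[0];ps=(254.3,216.1)
print('pan tri',tri((t,*pt),(s,*ps)).round(4),'t@.118',onz(t,*pt,.118).round(4),'s@.118',onz(s,*ps,.118).round(4))
print('weight knob tri',tri((t,269,167.5),(s,253,205)).round(4))
print('tin wick tri',tri((t,385.1,200.9),(s,144.5,213.5)).round(4))
z5=lambda u,v,ox,oy:(ox+u/5,oy+v/5)
dt=lambda u,v:z5(u,v-300,205,215); ds=lambda u,v:z5(u-400,v-300,220,145)
st=lambda u,v:z5(u,v,110,135); ss=lambda u,v:z5(u-400,v,330,165)
print('zero',tri((t,*dt(270,360)),(s,*ds(584,443))).round(4))
print('dial c ell',tri((t,252.3,248.8),(s,*ds(600,403))).round(4))
print('bar end top downhill',tri((t,*dt(216,550)),(s,*ds(607,331))).round(4))
print('trigger end',tri((t,*st(227,265)),(s,*ss(526,152))).round(4))
print('trig @.109',[onz(t,*st(*q),.109).round(4).tolist() for q in ((222,170),(227,262))])
print('grip edges @.1',[onz(t,*st(*q),.108).round(4).tolist() for q in ((101,200),(166,200),(101,280),(168,280))])
print('head top corners',[onz(t,*st(*q),.121).round(4).tolist() for q in ((34,75),(36,168),(240,60),(245,155))])
print('head scene',[onz(s,*ss(*q),.121).round(4).tolist() for q in ((723,198),(757,270),(545,235),(570,310))])
print('tin rim', )
E
python3 m2.py | sed -n '/-----/,$p'
```

```text
-----
t ratio tray 0.63 wood 0.81
t tray area 2491.5 c [137.3 279.7] world@.012 [0.3626 0.2958 0.012 ] [[0.431, 0.341], [0.319, 0.362], [0.295, 0.251], [0.409, 0.225]]
s ratio tray 0.65 wood 0.81
s tray area 1296.5 c [348.2 149.5] world@.012 [0.3703 0.2971 0.012 ] [[0.299, 0.257], [0.416, 0.228], [0.44, 0.337], [0.325, 0.363]]
pan top ((266.94781494140625, 171.88095092773438), (67.49028778076172, 69.48716735839844), 90.03053283691406) (232, 138, 70, 68)
pan tri [0.6308 0.0105 0.1107] t@.118 [0.6289 0.0097 0.118 ] s@.118 [0.6344 0.0112 0.118 ]
weight knob tri [0.6273 0.0072 0.1616]
tin wick tri [ 0.5968 -0.2689  0.0709]
zero [0.5048 0.0184 0.1015]
dial c ell [0.4575 0.029  0.0673]
bar end top downhill [0.42   0.0341 0.0817]
trigger end [0.5729 0.2641 0.0963]
trig @.109 [[0.6142, 0.267, 0.109], [0.5716, 0.2582, 0.109]]
grip edges @.1 [[0.5952, 0.3202, 0.108], [0.598, 0.2906, 0.108], [0.5582, 0.314, 0.108], [0.561, 0.2838, 0.108]]
head top corners [[0.6477, 0.3556, 0.121], [0.6043, 0.3471, 0.121], [0.6635, 0.263, 0.121], [0.6191, 0.254, 0.121]]
head scene [[0.6138, 0.3492, 0.121], [0.6523, 0.3573, 0.121], [0.6314, 0.2605, 0.121], [0.6706, 0.2659, 0.121]]
tin rim
```

>>> carry_out --moves '[{"grip":0,"translation":[0.0275,-0.03,0],"angular":[0,0,0]},{"grip":0,"translation":[0.0275,-0.03,0],"angular":[0,0,0]},{"grip":0,"translation":[0.0275,-0.03,0],"angular":[0,0,0]},{"grip":0,"translation":[0.0275,-0.03,0],"angular":[0,0,0]},{"grip":0,"translation":[0.0275,-0.03,0],"angular":[0,0,0]},{"grip":0,"translation":[0.0275,-0.03,0],"angular":[0,0,0]},{"grip":0,"translation":[0.0275,-0.03,0],"angular":[0,0,0]},{"grip":0,"translation":[0.0275,-0.03,0],"angular":[0,0,0]}]'

```text
time: 0.82
eef_pos: [0.3495, 0.3187, 0.2499]
orientation: [-0.354, -3.122, -0.0]
ft_force: [-0.3, 0.4, -0.3]
finger_gap: 0.0852
finger_force: 0.0
```

>>> carry_out --moves '[{"grip":0,"translation":[0.0275,-0.03,0],"angular":[0,0,0]},{"grip":0,"translation":[0.0275,-0.03,0],"angular":[0,0,0]},{"grip":0,"translation":[0.0275,-0.03,0],"angular":[0,0,0]},{"grip":0,"translation":[0.0275,-0.03,0],"angular":[0,0,0]},{"grip":0,"translation":[0.0275,-0.03,0],"angular":[0,0,0]},{"grip":0,"translation":[0.0275,-0.03,0],"angular":[0,0,0]},{"grip":0,"translation":[0.02,-0.02,0],"angular":[0,0,0]},{"grip":0,"translation":[0,0,0],"angular":[0,0,0]}]'

```text
time: 1.48
eef_pos: [0.5366, 0.1162, 0.2496]
orientation: [0.362, 3.119, -0.002]
ft_force: [0.6, 0.6, 0.2]
finger_gap: 0.0855
finger_force: 0.0
```

Run:
```python
from h import *
print(r.get_state()['eef_pos'],r.get_state()['orientation'])
d=grab('wrist','w1');print(np.round(d['pose'],3),np.round(d['camera_matrix'],1))
print(r.get_state()['eef_pos'],r.get_state()['orientation'])
im=cv2.resize(d['image'],(800,600));cv2.imwrite('pics/w1b.png',im)
```

```text
[0.53656649 0.11615686 0.24959987] [ 3.61957836e-01  3.11949624e+00 -2.38233934e-03]
[[ 0.229  0.928  0.295  0.462]
 [ 0.973 -0.218 -0.071  0.134]
 [-0.002  0.304 -0.953  0.372]
 [ 0.     0.     0.     1.   ]] [[344.3   0.  261.2]
 [  0.  344.3 194.3]
 [  0.    0.    1. ]]
[0.53487134 0.11828865 0.24945596] [-3.59885719e-01 -3.12019441e+00  4.09159146e-04]
```

View pics/w1b.png

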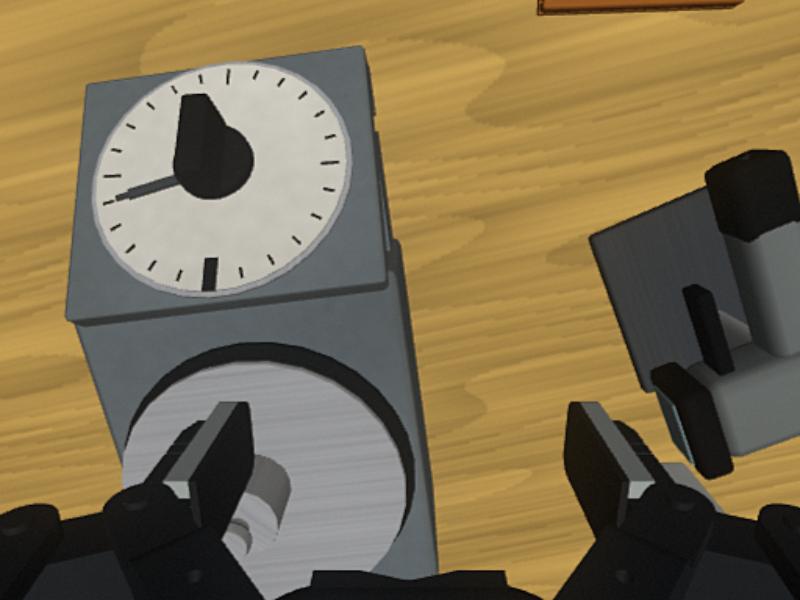

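The wrist view clearly shows the dial (zero mark at viewed px (210,274), pointer tip (117,198)), the plate corners, the weight under the left finger and the scanner trigger (695–720, 290–370).

```bash
cat > m3.py <<'E'
from h import *
w=load('w1');t=load('t0');s=load('s0');k=.64
f=lambda u,v:(u*k,v*k)
V=cv2.cvtColor(w['image'],cv2.COLOR_BGR2GRAY);S=cv2.split(cv2.cvtColor(w['image'],cv2.COLOR_BGR2HSV))[1]
m=((V>170)&(S<40)).astype(np.uint8);m[205:]=0
ct=max(cv2.findContours(m,0,1)[0],key=cv2.contourArea);e=cv2.fitEllipse(cv2.convexHull(ct));print('ell',e)
print('dial tri w,t',tri((w,*e[0]),(t,252.3,248.8)).round(4),'3',tri((w,*e[0]),(t,252.3,248.8),(s,260,165.6)).round(4),'w@.073',onz(w,*e[0],.073).round(4))
for n,z,a,b in (('ridge',.113,(70,320),(387,287)),('low',.027,(87,85),(362,46))):
    A=onz(w,*f(*a),z);B=onz(w,*f(*b),z);D=A-B;print(n,A.round(4),B.round(4),'len',np.linalg.norm(D).round(4),'yaw',np.arctan2(D[0],-D[1]).round(3))
y=-.107
def plane(d,u,v,C,n): 
    o,q=ray(d,u,v);return o+q*(n@(C-o))/(n@q)
for y in (-.09,-.107,-.125):
    n=np.array([-.573*np.cos(y),-.573*np.sin(y),.82]);C=tri((w,*e[0]),(t,252.3,248.8))
    ex=np.array([.82*np.cos(y),.82*np.sin(y),.573]);ey=np.cross(n,ex)
    for nm,p in (('zero',(210,274)),('ptr',(117,198)),('hub ptr',(180,180))):
        P=plane(w,*f(*p),C,n)-C;print(y,nm,'cw angle',np.arctan2(-P@ey,P@ex).round(3),'r',np.linalg.norm(P).round(4))
print('trig w@.109',[onz(w,*f(*q),.109).round(4) for q in ((697,287),(722,372))])
print('grip w',[onz(w,*f(*q),.114).round(4) for q in ((728,235),(752,352),(790,228))])
H=[onz(w,*f(*q),.121).round(4) for q in ((735,455),(700,400))];print(H)
E
python3 m3.py
```

```text
ell ((140.98989868164062, 113.05058288574219), (138.3509521484375, 165.9417266845703), 61.71112823486328)
dial tri w,t [0.4592 0.027  0.0667] 3 [0.4592 0.0286 0.0701] w@.073 [0.4608 0.0289 0.073 ]
ridge [ 0.5112 -0.0556  0.113 ] [0.5312 0.1064 0.113 ] len 0.1633 yaw -0.123
low [ 0.3917 -0.047   0.027 ] [0.4088 0.1182 0.027 ] len 0.1661 yaw -0.103
-0.09 zero cw angle 0.099 r 0.0591
-0.09 ptr cw angle 1.473 r 0.059
-0.09 hub ptr cw angle 1.559 r 0.0227
-0.107 zero cw angle 0.085 r 0.0592
-0.107 ptr cw angle 1.452 r 0.0587
-0.107 hub ptr cw angle 1.538 r 0.0226
-0.125 zero cw angle 0.07 r 0.0592
-0.125 ptr cw angle 1.43 r 0.0583
-0.125 hub ptr cw angle 1.517 r 0.0225
trig w@.109 [array([0.5683, 0.2593, 0.109 ]), array([0.619, 0.269, 0.109])]
grip w [array([0.5433, 0.2733, 0.114 ]), array([0.6081, 0.2822, 0.114 ]), array([0.5466, 0.3026, 0.114 ])]
[array([0.6629, 0.2669, 0.121 ]), array([0.6254, 0.2508, 0.121 ])]
```

>>> carry_out --moves '[{"grip":0,"translation":[0.0236,-0.028,0],"angular":[0,0,0]},{"grip":0,"translation":[0.0236,-0.028,0],"angular":[0,0,0]},{"grip":0,"translation":[0.0236,-0.028,0],"angular":[0,0,0]},{"grip":0,"translation":[0.0236,-0.028,0],"angular":[0,0,0]},{"grip":0,"translation":[0,0,-0.025],"angular":[0,0,0]},{"grip":0,"translation":[0,0,-0.025],"angular":[0,0,0]},{"grip":0,"translation":[0,0,0],"angular":[0,0,0]},{"grip":0,"translation":[0,0,0],"angular":[0,0,0]}]'

```text
time: 2.2
eef_pos: [0.6264, 0.0097, 0.1983]
orientation: [-0.352, -3.117, -0.001]
ft_force: [0.5, 0.5, -0.1]
finger_gap: 0.0856
finger_force: 0.0
```

Run:
```python
from h import *
d=grab('wrist','w2');a=grab('scene','s2');grab('top','t2')
print(r.get_state()['eef_pos'])
cv2.imwrite('pics/w2b.png',np.hstack([cv2.resize(d['image'],(400,300)),cv2.resize(a['image'][130:310,140:380],(400,300))]))
```

```text
[0.62887226 0.00908629 0.20225669]
```

View pics/w2b.png

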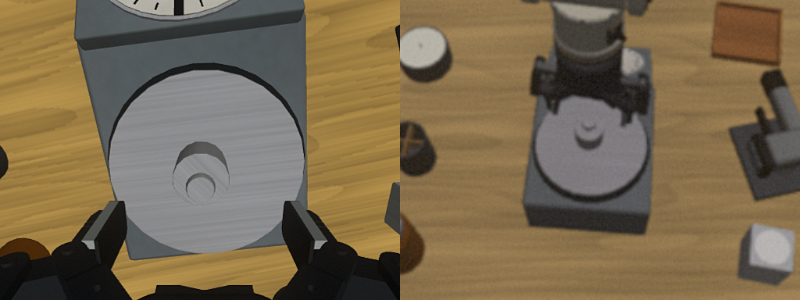

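The weight's knob sits at (201,187) in the left half, midway between the fingers. I'll check its position by ray.

Run:
```python
from h import *
w=load('w2');t=load('t0');s=load('s0');k=1.28
print(onz(w,201*k,187*k,.166), tri((w,201*k,187*k),(t,269,167.5),(s,253,205)))
# pan: left/right extents, top
print('body top',onz(w,201*k,174*k,.150))
for p in ((109,160),(304,160),(205,65),(205,252)): print(onz(w,p[0]*k,p[1]*k,.119).round(4))
```

```text
[0.62182179 0.0089134  0.166     ] [0.62639123 0.00746635 0.15904092]
body top [0.61950052 0.00926219 0.15      ]
[ 0.6037 -0.0626  0.119 ]
[0.6382 0.0887 0.119 ]
[0.5505 0.0278 0.119 ]
[ 0.7053 -0.0074  0.119 ]
```

>>> carry_out --moves '[{"grip":0,"translation":[-0.004,0,-0.025],"angular":[0,0,0]},{"grip":0,"translation":[0,0,-0.024],"angular":[0,0,0]},{"grip":0,"translation":[0,0,0],"angular":[0,0,0]},{"grip":1,"translation":[0,0,0],"angular":[0,0,0]},{"grip":1,"translation":[0,0,0],"angular":[0,0,0]},{"grip":1,"translation":[0,0,0],"angular":[0,0,0]},{"grip":1,"translation":[0,0,0],"angular":[0,0,0]},{"grip":1,"translation":[0,0,0],"angular":[0,0,0]}]'

```text
time: 3.02
eef_pos: [0.6253, 0.0082, 0.1527]
orientation: [0.354, 3.118, -0.0]
ft_force: [1.8, -0.7, 0.6]
finger_gap: 0.0377
finger_force: 60.0
```

>>> carry_out --moves '[{"grip":1,"translation":[0,0,0.02],"angular":[0,0,0]},{"grip":1,"translation":[0,0,0.04],"angular":[0,0,0]},{"grip":1,"translation":[-0.01,0.01,0.03],"angular":[0,0,0]},{"grip":1,"translation":[-0.025,0.028,0],"angular":[0,0,0]},{"grip":1,"translation":[-0.025,0.028,0],"angular":[0,0,0]},{"grip":1,"translation":[-0.025,0.028,0],"angular":[0,0,0]},{"grip":1,"translation":[-0.025,0.028,0],"angular":[0,0,0]},{"grip":1,"translation":[-0.025,0.028,0],"angular":[0,0,0]}]'

```text
time: 3.68
eef_pos: [0.4874, 0.1593, 0.2407]
orientation: [-0.355, -3.121, -0.0]
ft_force: [0.5, 0.7, -1.7]
finger_gap: 0.0373
finger_force: 61.0
```

>>> carry_out --moves '[{"grip":1,"translation":[-0.025,0.028,0],"angular":[0,0,0]},{"grip":1,"translation":[-0.025,0.028,0],"angular":[0,0,0]},{"grip":1,"translation":[-0.025,0.028,0],"angular":[0,0,0]},{"grip":1,"translation":[-0.025,0.028,0],"angular":[0,0,0]},{"grip":1,"translation":[-0.022,0.026,-0.01],"angular":[0,0,0]},{"grip":1,"translation":[0,0,-0.04],"angular":[0,0,0]},{"grip":1,"translation":[0,0,-0.04],"angular":[0,0,0]},{"grip":1,"translation":[0,0,0],"angular":[0,0,0]}]'

```text
time: 4.35
eef_pos: [0.361, 0.2944, 0.1434]
orientation: [-0.35, -3.109, 0.012]
ft_force: [-1.9, -0.7, -3.9]
finger_gap: 0.0377
finger_force: 62.1
```

```bash
cat > m4.py <<'E'
from h import *
from m3 import plane
E
python3 - <<'E'
from h import *
d=grab('wrist','w3');a=grab('scene','s3');b=grab('top','t3')
print(r.get_state()['eef_pos'],r.get_state()['finger_gap'])
i=lambda x:cv2.resize(x,(400,300))
cv2.imwrite('pics/w3b.png',np.vstack([np.hstack([i(d['image']),i(a['image'][90:240,200:400])]),np.hstack([i(b['image'][150:330,60:300]),i(a['image'])])]))
E
```

```text
[0.36788366 0.29654494 0.15229774] 0.037530788342688186
```

View pics/w3b.png

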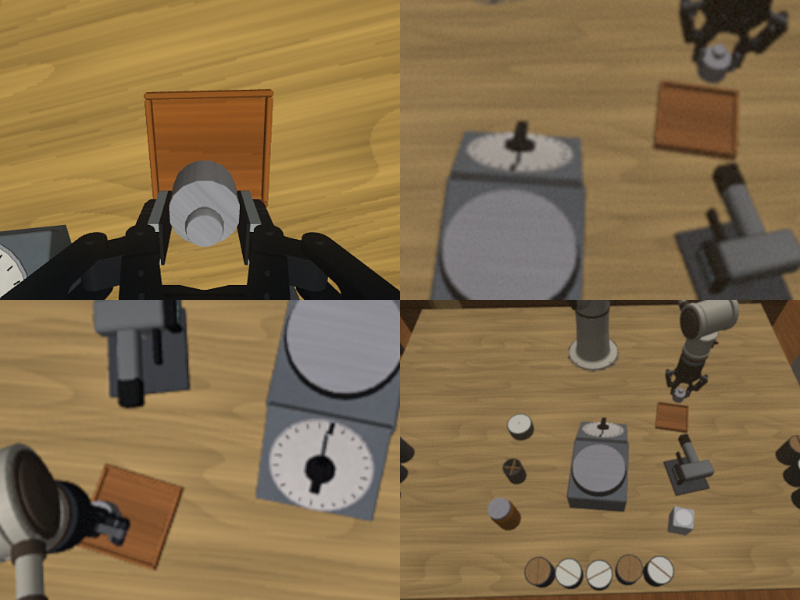

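The weight hangs centred over the tray (weight at (204,200), tray walls at 150 to 270 in the wrist quarter), and the empty-pan pointer points uphill. I'll lower it now.

>>> carry_out --moves '[{"grip":1,"translation":[0,0,-0.04],"angular":[0,0,0]},{"grip":1,"translation":[0,0,-0.04],"angular":[0,0,0]},{"grip":1,"translation":[0,0,-0.02],"angular":[0,0,0]},{"grip":1,"translation":[0,0,-0.006],"angular":[0,0,0]},{"grip":1,"translation":[0,0,0],"angular":[0,0,0]},{"grip":1,"translation":[0,0,-0.002],"angular":[0,0,0]},{"grip":1,"translation":[0,0,-0.002],"angular":[0,0,0]},{"grip":1,"translation":[0,0,0],"angular":[0,0,0]}]'

```text
time: 5.17
eef_pos: [0.3689, 0.2971, 0.0429]
orientation: [0.354, 3.118, 0.003]
ft_force: [0.4, -0.9, -3.5]
finger_gap: 0.0377
finger_force: 62.1
```

>>> carry_out --moves '[{"grip":1,"translation":[0,0,-0.002],"angular":[0,0,0]},{"grip":1,"translation":[0,0,0],"angular":[0,0,0]},{"grip":0.3,"translation":[0,0,0],"angular":[0,0,0]},{"grip":0.3,"translation":[0,0,0],"angular":[0,0,0]},{"grip":0.3,"translation":[0,0,0],"angular":[0,0,0]},{"grip":0.3,"translation":[0,0,0],"angular":[0,0,0]},{"grip":0.3,"translation":[0,0,0.03],"angular":[0,0,0]},{"grip":0.3,"translation":[0,0,0.04],"angular":[0,0,0]}]'

```text
time: 5.83
eef_pos: [0.364, 0.2949, 0.1064]
orientation: [-0.353, -3.114, 0.007]
ft_force: [0.7, 0.7, -0.2]
finger_gap: 0.0595
finger_force: 0.0
```

>>> carry_out --moves '[{"grip":0.0,"translation":[0,0,0.04],"angular":[0,0,0]},{"grip":0.0,"translation":[0,0,0.04],"angular":[0,0,0]},{"grip":0.0,"translation":[0.01,-0.02,0.03],"angular":[0,0,0]},{"grip":0,"translation":[0.015,-0.037,0.01],"angular":[0,0,0]},{"grip":0,"translation":[0.015,-0.037,0.01],"angular":[0,0,0]},{"grip":0,"translation":[0.015,-0.037,0],"angular":[0,0,0]},{"grip":0,"translation":[0.015,-0.037,0],"angular":[0,0,0]},{"grip":0,"translation":[0.015,-0.037,0],"angular":[0,0,0]}]'

```text
time: 6.5
eef_pos: [0.4526, 0.0896, 0.2395]
orientation: [0.353, 3.12, 0.0]
ft_force: [0.8, 0.4, -0.0]
finger_gap: 0.0853
finger_force: 0.0
```

>>> carry_out --moves '[{"grip":0,"translation":[0.015,-0.037,0],"angular":[0,0,0]},{"grip":0,"translation":[0.015,-0.037,0],"angular":[0,0,0]},{"grip":0,"translation":[0.015,-0.037,0],"angular":[0,0,0]},{"grip":0,"translation":[0.015,-0.037,0],"angular":[0,0,0]},{"grip":0,"translation":[0.015,-0.037,0],"angular":[0,0,0]},{"grip":0,"translation":[0.015,-0.037,0],"angular":[0,0,0]},{"grip":0,"translation":[0.015,-0.037,0],"angular":[0,0,0]},{"grip":0,"translation":[0.015,-0.037,0],"angular":[0,0,0]}]'

```text
time: 7.17
eef_pos: [0.5725, -0.2066, 0.2388]
orientation: [-0.354, -3.121, -0.0]
ft_force: [1.4, 0.5, 0.5]
finger_gap: 0.0854
finger_force: 0.0
```

>>> carry_out --moves '[{"grip":0,"translation":[0.015,-0.037,0],"angular":[0,0,0]},{"grip":0,"translation":[0.01,-0.027,-0.02],"angular":[0,0,0]},{"grip":0,"translation":[0,0,-0.04],"angular":[0,0,0]},{"grip":0,"translation":[0,0,-0.02],"angular":[0,0,0]},{"grip":0,"translation":[0,0,0],"angular":[0,0,0]},{"grip":0,"translation":[0,0,0],"angular":[0,0,0]},{"grip":0,"translation":[0,0,0],"angular":[0,0,0]},{"grip":0,"translation":[0,0,0],"angular":[0,0,0]}]'

```text
time: 7.83
eef_pos: [0.5985, -0.2691, 0.162]
orientation: [0.353, 3.117, -0.004]
ft_force: [-0.8, 0.5, 0.4]
finger_gap: 0.0852
finger_force: 0.0
```

Run:
```python
from h import *
d=grab('wrist','w4');a=grab('scene','s4');b=grab('top','t4')
print(r.get_state()['eef_pos'],r.get_state()['finger_gap'])
i=lambda x:cv2.resize(x,(400,300))
cv2.imwrite('pics/w4b.png',np.vstack([np.hstack([i(d['image']),i(a['image'][100:250,50:250])]),np.hstack([i(b['image'][210:330,80:240]),i(a['image'][110:200,290:410])])]))
```

```text
[ 0.59802084 -0.2689177   0.16107406] 0.08547332007258825
```

View pics/w4b.png

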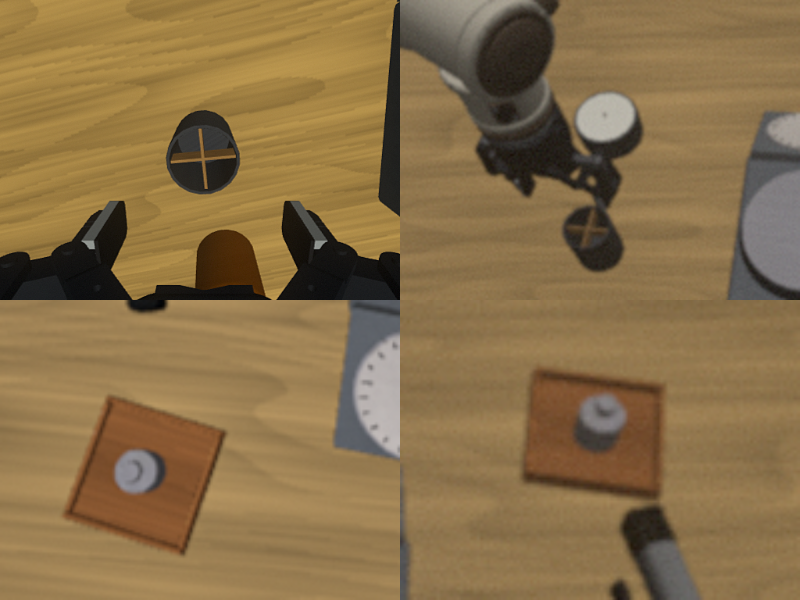

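The weight stands in the tray (about 15 mm off centre at most). The tin rim is centred at (203,158) in the wrist quarter, with the jar close behind it. I'll compute the tin position and the jar clearance.

Run:
```python
from h import *
w=load('w4');t=load('t0');s=load('s0');k=1.28
print('tin',onz(w,203*k,158*k,.075),[onz(w,u*k,v*k,.075).round(4) for u,v in ((166,158),(240,158),(203,124),(203,194))],tri((w,203*k,158*k),(t,385.1,200.9),(s,144.5,213.5)))
print('jar',tri((t,617*.64,203*.64),(s,200*.64,415*.64)),onz(t,617*.64,203*.64,.12))
print('wide',onz(t,596*.64,444*.64,.045))
print(np.round(np.array(w['pose'])[:3,3],3))
```

```text
tin [ 0.5940658  -0.26908465  0.075     ] [array([ 0.5873, -0.2988,  0.075 ]), array([ 0.6008, -0.2394,  0.075 ]), array([ 0.5663, -0.2627,  0.075 ]), array([ 0.6261, -0.2765,  0.075 ])] [ 0.59639444 -0.26936685  0.0697619 ]
jar [ 0.75206336 -0.27076864  0.12773314] [ 0.7556602  -0.27563527  0.12      ]
wide [ 0.40627585 -0.27642709  0.045     ]
[ 0.523 -0.251  0.284]
```

>>> carry_out --moves '[{"grip":0,"translation":[-0.002,0,-0.04],"angular":[0,0,0]},{"grip":0,"translation":[0,0,-0.04],"angular":[0,0,0]},{"grip":0,"translation":[0,0,-0.026],"angular":[0,0,0]},{"grip":0,"translation":[0,0,0],"angular":[0,0,0]},{"grip":1,"translation":[0,0,0],"angular":[0,0,0]},{"grip":1,"translation":[0,0,0],"angular":[0,0,0]},{"grip":1,"translation":[0,0,0],"angular":[0,0,0]},{"grip":1,"translation":[0,0,0],"angular":[0,0,0]}]'

```text
time: 8.65
eef_pos: [0.5973, -0.27, 0.0566]
orientation: [0.353, 3.116, -0.005]
ft_force: [0.5, -0.2, 3.8]
finger_gap: 0.0601
finger_force: 65.5
```

>>> carry_out --moves '[{"grip":1,"translation":[0,0,0.02],"angular":[0,0,0]},{"grip":1,"translation":[0,0,0.04],"angular":[0,0,0]},{"grip":1,"translation":[0,0,0.04],"angular":[0,0,0]},{"grip":1,"translation":[0,0,0.04],"angular":[0,0,0]},{"grip":1,"translation":[0,0,0.04],"angular":[0,0,0]},{"grip":1,"translation":[0,0.02,0.007],"angular":[0,0,0]},{"grip":1,"translation":[0.005,0.035,0],"angular":[0,0,0]},{"grip":1,"translation":[0.005,0.035,0],"angular":[0,0,0]}]'

```text
time: 9.32
eef_pos: [0.6059, -0.179, 0.2434]
orientation: [0.357, 3.116, -0.003]
ft_force: [0.3, 0.6, -1.4]
finger_gap: 0.0602
finger_force: 65.4
```

>>> carry_out --moves '[{"grip":1,"translation":[0.005,0.035,0],"angular":[0,0,0]},{"grip":1,"translation":[0.005,0.035,0],"angular":[0,0,0]},{"grip":1,"translation":[0.005,0.035,0],"angular":[0,0,0]},{"grip":1,"translation":[0.005,0.035,0],"angular":[0,0,0]},{"grip":1,"translation":[0.005,0.03,0],"angular":[0,0,0]},{"grip":1,"translation":[0,0.019,-0.01],"angular":[0,0,0]},{"grip":1,"translation":[0,0,-0.03],"angular":[0,0,0]},{"grip":1,"translation":[0,0,0],"angular":[0,0,0]}]'

```text
time: 9.98
eef_pos: [0.6275, 0.0123, 0.1958]
orientation: [-0.349, -3.115, -0.0]
ft_force: [-1.6, -0.1, -3.2]
finger_gap: 0.0599
finger_force: 65.6
```

>>> carry_out --moves '[{"grip":1,"translation":[0,0,-0.01],"angular":[0,0,0]},{"grip":1,"translation":[0,0,-0.004],"angular":[0,0,0]},{"grip":1,"translation":[0,0,-0.004],"angular":[0,0,0]},{"grip":1,"translation":[0,0,-0.001],"angular":[0,0,0]},{"grip":1,"translation":[0,0,0],"angular":[0,0,0]},{"grip":1,"translation":[0,0,0],"angular":[0,0,0]},{"grip":1,"translation":[0,0,0],"angular":[0,0,0]},{"grip":1,"translation":[0,0,0],"angular":[0,0,0]}]'

```text
time: 10.65
eef_pos: [0.6306, 0.0102, 0.1817]
orientation: [0.354, 3.12, -0.0]
ft_force: [0.2, -0.4, -1.5]
finger_gap: 0.0604
finger_force: 65.8
```

Run:
```python
from h import *
d=grab('wrist','w5');a=grab('scene','s5');b=grab('top','t5')
print(r.get_state()['eef_pos'],r.get_state()['finger_gap'],r.get_state()['ft_force'])
i=lambda x:cv2.resize(x,(400,300))
cv2.imwrite('pics/w5b.png',np.vstack([np.hstack([i(d['image']),i(a['image'][130:280,150:350])]),np.hstack([i(b['image'][130:280,170:370]),i(a['image'][140:215,200:300])])]))
```

```text
[0.63040322 0.01033964 0.18134146] 0.06050229840836014 [-0.20658834 -0.57554508 -0.23732727]
```

View pics/w5b.png

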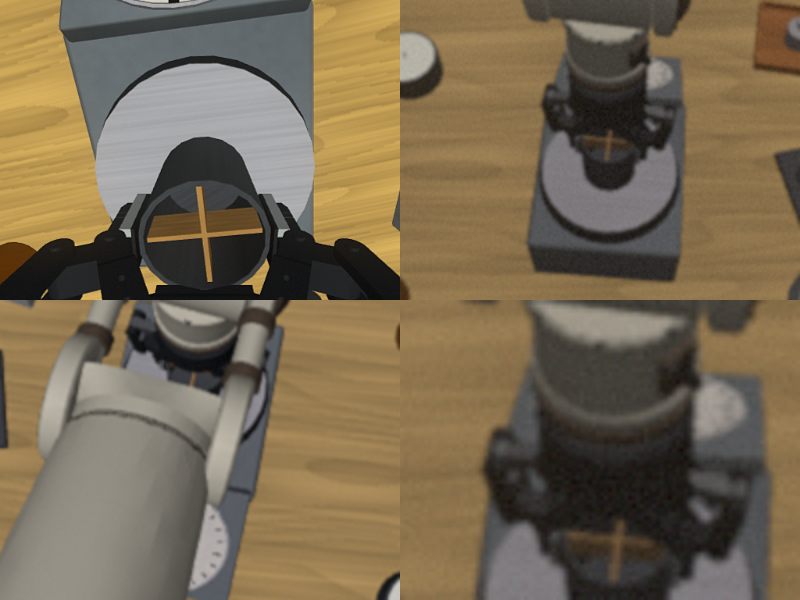

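The tin is centred over the pan and just touching. I'll lower it 4 mm more and release.

>>> carry_out --moves '[{"grip":1,"translation":[0,0,-0.002],"angular":[0,0,0]},{"grip":1,"translation":[0,0,-0.002],"angular":[0,0,0]},{"grip":1,"translation":[0,0,0],"angular":[0,0,0]},{"grip":0,"translation":[0,0,0],"angular":[0,0,0]},{"grip":0,"translation":[0,0,0],"angular":[0,0,0]},{"grip":0,"translation":[0,0,0],"angular":[0,0,0]},{"grip":0,"translation":[0,0,0],"angular":[0,0,0]},{"grip":0,"translation":[0,0,0],"angular":[0,0,0]}]'

```text
time: 11.47
eef_pos: [0.6301, 0.0104, 0.177]
orientation: [-0.354, -3.122, -0.0]
ft_force: [0.1, -0.2, -0.4]
finger_gap: 0.085
finger_force: 0.0
```

>>> carry_out --moves '[{"grip":0,"translation":[0,0,0.03],"angular":[0,0,0]},{"grip":0,"translation":[0,0,0.04],"angular":[0,0,0]},{"grip":0,"translation":[0,0,0.04],"angular":[0,0,0]},{"grip":0,"translation":[-0.04,0,0],"angular":[0,0,0]},{"grip":0,"translation":[-0.04,0,0],"angular":[0,0,0]},{"grip":0,"translation":[-0.04,0,0],"angular":[0,0,0]},{"grip":0,"translation":[0,0,0],"angular":[0,0,0]},{"grip":0,"translation":[0,0,0],"angular":[0,0,0]}]'

```text
time: 12.13
eef_pos: [0.5081, 0.0108, 0.2865]
orientation: [-0.354, -3.121, -0.0]
ft_force: [-0.1, -0.1, 0.1]
finger_gap: 0.0856
finger_force: 0.0
```

Run:
```python
from h import *
d=grab('wrist','w6');a=grab('scene','s6');b=grab('top','t6')
print(r.get_state()['eef_pos'],r.get_state()['orientation'])
i=lambda x:cv2.resize(x,(400,300))
cv2.imwrite('pics/w6b.png',np.hstack([cv2.resize(d['image'],(512,384)),cv2.resize(a['image'][130:274,160:268],(288,384))]))
```

```text
[0.51133379 0.01014452 0.28780701] [ 3.53746810e-01  3.11962915e+00 -2.80190182e-04]
```

View pics/w6b.png

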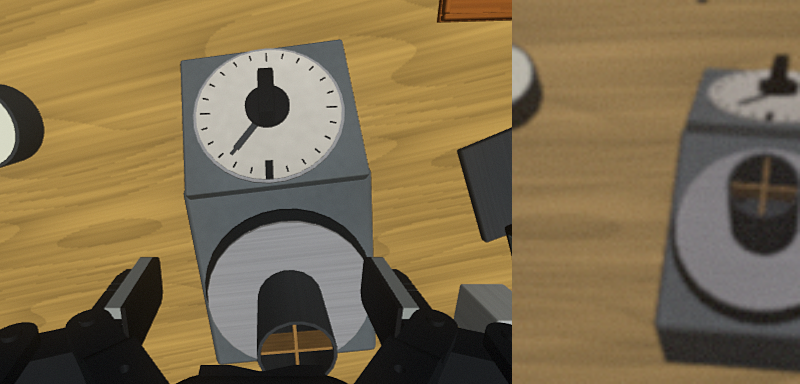

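The tin stands upright in the middle of the pan. In the wrist half, the zero mark is at (268,170), the pointer tip at (235,152) and the dial centre at about (268,115).

```bash
cat > dial.py <<'E'
from h import *
from scipy.spatial.transform import Rotation as Ro
Y=-.11
n=np.array([-.5736*np.cos(Y),-.5736*np.sin(Y),.8192])
ex=np.array([.8192*np.cos(Y),.8192*np.sin(Y),.5736]);ey=np.cross(n,ex)
def ell(d,box):
    x,y,w,h=box;g=cv2.cvtColor(d['image'],cv2.COLOR_BGR2HSV);m=np.zeros(g.shape[:2],np.uint8)
    m[y:y+h,x:x+w]=((g[...,2]>150)&(g[...,1]<45))[y:y+h,x:x+w]
    ct=max(cv2.findContours(m,0,1)[0],key=cv2.contourArea);return cv2.fitEllipse(cv2.convexHull(ct))
def plane(d,u,v,C):
    o,q=ray(d,u,v);return o+q*(n@(C-o))/(n@q)
def dark(d,C,lo=.040,hi=.069,thr=.6):
    "angular profile of darkness over rings of the disc -> list of cw angle, radius of dark pixels"
    g=cv2.cvtColor(d['image'],cv2.COLOR_BGR2GRAY);a=np.arange(-np.pi,np.pi,.01);out=[]
    for R in np.arange(lo,hi,.001):
        P=[proj(d,C+R*(np.cos(t)*ex-np.sin(t)*ey)) for t in a];P=np.array(P,np.float32)
        out.append(cv2.remap(g,P[None,:,0],P[None,:,1],1)[0])
    return a,np.array(out)
def report(d,C):
    a,o=dark(d,C,.046,.062);p=np.clip(150-o.mean(0),0,None)   # zero mark region
    a2,o2=dark(d,C,.028,.045);p2=np.clip(150-o2.mean(0),0,None)
    def pk(a,p):
        i=np.argmax(np.convolve(p,np.ones(15),'same'));s=slice(max(i-12,0),i+13);return (a[s]*p[s]).sum()/p[s].sum(),p[i]
    return 'zero',np.round(pk(a,p),3),'ptr',np.round(pk(a2,p2),3)
E
python3 - <<'E'
from dial import *
w1,w6,t,s=load('w1'),load('w6'),load('t0'),load('s0')
e1=ell(w1,(40,30,190,165));e6=ell(w6,(185,40,170,145));et=ell(t,(218,218,70,62))
print(e1,e6,et)
print('tri w1w6',tri((w1,*e1[0]),(w6,*e6[0])),'all',tri((w1,*e1[0]),(w6,*e6[0]),(t,*et[0])),'w6,t',tri((w6,*e6[0]),(t,*et[0])))
C=tri((w1,*e1[0]),(w6,*e6[0]),(t,*et[0]))
for nm,d in (('w1',w1),('w6',w6),('t0',t),('t3',load('t3')),('w3?',load('t6'))): print(nm,report(d,C))
for nm,p in (('zero',(268,170)),('ptr',(235,152))):
    P=plane(w6,*p,C)-C;print(nm,np.arctan2(-P@ey,P@ex),np.linalg.norm(P))
# ridge yaw
A=onz(w6,187,196,.113);B=onz(w6,370,175,.113);D=A-B;print('yaw',np.arctan2(D[0],-D[1]))
A=onz(w6,181,60,.027);B=onz(w6,341,41,.027);D=A-B;print('yaw',np.arctan2(D[0],-D[1]))
phi=.085
R=Ro.from_rotvec(-n*phi).as_matrix();z=-n;y=R@ey;x=np.cross(y,z)
Rt=Ro.from_matrix(np.c_[x,y,z]);Rc=Ro.from_rotvec(r.get_state()['orientation'])
print('rot',(Rt*Rc.inv()).as_rotvec(),'y',y,Rc.as_matrix()[:,1],'n',n)
print('q',r.get_state()['q'].round(3))
E
```

```text
((141.49911499023438, 114.15464782714844), (142.8541259765625, 171.40234375), 61.52191925048828) ((268.40228271484375, 114.68163299560547), (132.01824951171875, 150.2017822265625), 82.01709747314453) ((252.37266540527344, 248.78623962402344), (53.23196029663086, 61.80550003051758), 104.66943359375)
tri w1w6 [0.46143148 0.02859643 0.07144836] all [0.46020777 0.02776052 0.06842863] w6,t [0.45759721 0.02752007 0.09373165]
w1 ('zero', array([  2.793, 115.062]), 'ptr', array([  2.995, 118.882]))
w6 ('zero', array([7.5000e-02, 8.9625e+01]), 'ptr', array([ -3.008, 115.235]))
t0 ('zero', array([9.20000e-02, 1.09125e+02]), 'ptr', array([ -3.05 , 135.412]))
t3 ('zero', array([8.60000e-02, 1.10438e+02]), 'ptr', array([ -3.05 , 134.353]))
w3? ('zero', array([9.20e-02, 1.09e+02]), 'ptr', array([ -3.05 , 135.882]))
zero 0.08765087010412675 0.05829728016757577
ptr 0.7530656174243563 0.04981392747186591
yaw -0.1067088670469611
yaw -0.1164305868597357
rot [-0.07604377 -0.60413813  0.02989824] y [0.1785286  0.98283611 0.04870245] [2.23908633e-01 9.74610138e-01 4.47479461e-05] n [-0.57013322  0.06296883  0.8192    ]
q [-0.217 -0.034  1.724  0.     1.45  -1.562]
```

>>> carry_out --moves '[{"grip":0,"translation":[-0.0224,0.005,-0.01],"angular":[-0.0152,-0.121,0.006]},{"grip":0,"translation":[-0.0224,0.005,-0.01],"angular":[-0.0152,-0.121,0.006]},{"grip":0,"translation":[-0.0224,0.005,-0.01],"angular":[-0.0152,-0.121,0.006]},{"grip":0,"translation":[-0.0224,0.005,-0.01],"angular":[-0.0152,-0.121,0.006]},{"grip":0,"translation":[-0.0224,0.005,-0.01],"angular":[-0.0152,-0.121,0.006]},{"grip":0,"translation":[0,0,-0.025],"angular":[0,0,0]},{"grip":0,"translation":[0,0,-0.025],"angular":[0,0,0]},{"grip":0,"translation":[0,0,-0.025],"angular":[0,0,0]}]'

```text
time: 12.95
eef_pos: [0.4125, 0.0321, 0.1724]
orientation: [0.258, 2.59, -0.008]
ft_force: [-0.0, -0.1, -0.2]
finger_gap: 0.0853
finger_force: 0.0
```

>>> carry_out --moves '[{"grip":0.3,"translation":[0,0,0],"angular":[0,0,0]},{"grip":0.3,"translation":[0,0,0],"angular":[0,0,0]},{"grip":0.3,"translation":[0,0,0],"angular":[0,0,0]},{"grip":0.3,"translation":[0,0,0],"angular":[0,0,0]},{"grip":0.3,"translation":[0,0,0],"angular":[0,0,0]},{"grip":0.3,"translation":[0,0,0],"angular":[0,0,0]},{"grip":0.3,"translation":[0,0,0],"angular":[0,0,0]},{"grip":0.3,"translation":[0,0,0],"angular":[0,0,0]}]'

```text
time: 13.62
eef_pos: [0.4112, 0.0325, 0.1707]
orientation: [0.258, 2.597, -0.006]
ft_force: [-0.1, 0.2, -0.4]
finger_gap: 0.0594
finger_force: 0.0
```

```bash
sed -i 's/^def report(d,C):/def report(d,C,lim=(-.3,2.2)):/; s/^    def pk(a,p):/    def pk(a,p):\n        p=p*((a>lim[0])\&(a<lim[1]))/' dial.py
python3 - <<'E'
from dial import *
d=grab('wrist','w7')
S=r.get_state();Rc=Ro.from_rotvec(S['orientation']).as_matrix();print(S['eef_pos'],'z',Rc[:,2],'y',Rc[:,1],S['q'].round(2))
C=np.array([.4605,.028,.070]);g=C+.032*n;v=g-S['eef_pos'];print('to grip',v,'in knob axes: uphill,left,out',v@ex,v@ey,v@n)
for f in ('w1','w6','w7','t0','t6'):
    q=load(f);print(f,report(q,C))
e=ell(d,(100,20,330,330));print(e,proj(d,C)); 
print('C from w7,w1,w6',tri((d,*e[0]),(load('w1'),141.5,114.2),(load('w6'),268.4,114.7)))
E
```

```text
[0.41109461 0.03254225 0.17047348] z [ 0.5042643  -0.05470856 -0.86181465] y [0.18477641 0.98171297 0.04579644] [-0.28 -0.7   2.52  0.12  0.8  -1.71]
to grip [ 0.03116112 -0.00252725 -0.07425908] in knob axes: uphill,left,out -0.016994825040611606 0.0009089343968626202 -0.07875817230807856
w1 ('zero', array([ 0.098, 93.   ]), 'ptr', array([ 1.552, 83.941]))
w6 ('zero', array([8.100e-02, 9.525e+01]), 'ptr', array([ 0.837, 84.647]))
w7 ('zero', array([ 0.078, 77.125]), 'ptr', array([ 0.768, 84.588]))
t0 ('zero', array([9.90000e-02, 1.14375e+02]), 'ptr', array([ 1.558, 80.588]))
t6 ('zero', array([9.90000e-02, 1.13938e+02]), 'ptr', array([ 0.879, 87.176]))
((261.5430603027344, 176.09075927734375), (201.04617309570312, 205.883544921875), 82.84801483154297) [261.22578734 186.9724923 ]
C from w7,w1,w6 [0.46153091 0.0273873  0.05995757]
```

Run:
```python
from dial import *
C=np.array([.4605,.028,.070]);E={'w1':(40,30,190,165),'w6':(185,40,170,145),'w7':(100,20,330,330),'t0':(218,218,70,62)}
D={f:load(f) for f in E};a=np.arange(0,6.28,.1);obs=[]
for f,b in E.items():
    d=D[f];e=ell(d,b);P=np.array([proj(d,C+.073*(np.cos(x)*ex+np.sin(x)*ey)) for x in a],np.float32);m=cv2.fitEllipse(P)
    c=np.array(e[0])-np.array(m[0])+proj(d,C);obs.append((d,*c));print(f,'meas',np.round(np.hstack(e),1),'model',np.round(np.hstack(m),1))
for s in (obs,obs[:3],obs[1:3],obs[:2],obs[2:]):print(tri(*s).round(4))
w=D['w7'];o=tri(*obs)
for x in obs:
    P=plane(x[0],x[1],x[2],np.array([.4605,.028,.070])+.003*n);print('on plane',P.round(4))
```

```text
w1 meas [141.5 114.2 142.9 171.4  61.5] model [141.8 118.2 145.2 173.1  61.9]
w6 meas [268.4 114.7 132.  150.2  82. ] model [268.7 118.4 134.7 152.2  82.2]
w7 meas [261.5 176.1 201.  205.9  82.8] model [261.4 180.1 202.4 206.3  91.8]
t0 meas [252.4 248.8  53.2  61.8 104.7] model [252.4 246.6  55.1  63.8 105.6]
[0.4567 0.0284 0.0694]
[0.4572 0.0286 0.0693]
[0.4571 0.0286 0.0694]
[0.4572 0.0285 0.0689]
[0.4556 0.0282 0.0707]
on plane [0.4573 0.0294 0.0713]
on plane [0.4569 0.0285 0.0711]
on plane [0.456  0.0289 0.0705]
on plane [0.4555 0.0275 0.0702]
```

Run:
```python
from dial import *
C=np.array([.457,.0285,.0695])
for f in ('w1','w6','w7','t0','t6'): print(f,report(load(f),C))
S=r.get_state();Rc=Ro.from_rotvec(S['orientation'])
R=Ro.from_rotvec(-n*.085).as_matrix();z=-n;y=R@ey;x=np.cross(y,z)
print('rot',(Ro.from_matrix(np.c_[x,y,z])*Rc.inv()).as_rotvec())
for o in (.1,.031): print(o,C+o*n-S['eef_pos'])
```

```text
w1 ('zero', array([ 0.082, 55.5  ]), 'ptr', array([ 1.432, 81.882]))
w6 ('zero', array([ 0.077, 59.438]), 'ptr', array([ 0.764, 84.294]))
w7 ('zero', array([ 0.076, 52.125]), 'ptr', array([ 0.719, 84.588]))
t0 ('zero', array([ 0.096, 77.312]), 'ptr', array([ 1.444, 82.647]))
t6 ('zero', array([ 0.096, 78.75 ]), 'ptr', array([ 0.805, 89.118]))
rot [-0.01149313 -0.07811013  0.00261951]
0.1 [-0.01110793  0.00225463 -0.01905348]
0.031 [ 0.02823126 -0.00209022 -0.07557828]
```

>>> carry_out --moves '[{"grip":0.3,"translation":[-0.006,0.001,-0.01],"angular":[-0.006,-0.039,0.0013]},{"grip":0.3,"translation":[-0.005,0.001,-0.009],"angular":[-0.006,-0.039,0.0013]},{"grip":0.3,"translation":[0,0,0],"angular":[0,0,0]},{"grip":0.3,"translation":[0.01,-0.001,-0.0142],"angular":[0,0,0]},{"grip":0.3,"translation":[0.01,-0.0011,-0.0142],"angular":[0,0,0]},{"grip":0.3,"translation":[0.01,-0.0011,-0.0142],"angular":[0,0,0]},{"grip":0.3,"translation":[0,0,0],"angular":[0,0,0]},{"grip":0.3,"translation":[0,0,0],"angular":[0,0,0]}]'

```text
time: 14.33
eef_pos: [0.4297, 0.0315, 0.1079]
orientation: [0.247, 2.523, -0.01]
ft_force: [-0.3, 0.7, 0.3]
finger_gap: 0.0594
finger_force: 0.0
```

Run:
```python
from dial import *
C=np.array([.457,.0285,.0695])
S=r.get_state();print(S['eef_pos'],S['ft_force'],S['q'].round(2));Rc=Ro.from_rotvec(S['orientation'])
R=Ro.from_rotvec(-n*.085).as_matrix();z=-n;y=R@ey;x=np.cross(y,z)
print('rot',(Ro.from_matrix(np.c_[x,y,z])*Rc.inv()).as_rotvec())
v=C+.031*n-S['eef_pos'];print(v,v@ex,v@ey,v@n)
```

```text
[0.42968223 0.03152333 0.10792892] [-0.2772586   0.65976153  0.34978182] [-0.27 -0.51  2.58  0.2   0.48 -1.8 ]
rot [-6.89828790e-04 -4.12192149e-03 -9.50053988e-05]
[ 0.00964365 -0.0010713  -0.01303372] 0.00047252855444706015 -6.160063965182361e-06 -0.016242842432936708
```

>>> carry_out --moves '[{"grip":0.3,"translation":[0.005,-0.0005,-0.0065],"angular":[0,0,0]},{"grip":0.3,"translation":[0.0046,-0.0005,-0.0065],"angular":[0,0,0]},{"grip":0.3,"translation":[0,0,0],"angular":[0,0,0]},{"grip":1,"translation":[0,0,0],"angular":[0,0,0]},{"grip":1,"translation":[0,0,0],"angular":[0,0,0]},{"grip":1,"translation":[0,0,0],"angular":[0,0,0]},{"grip":1,"translation":[0,0,0],"angular":[0,0,0]},{"grip":1,"translation":[0,0,0],"angular":[0,0,0]}]'

```text
time: 15.0
eef_pos: [0.4399, 0.0303, 0.0966]
orientation: [0.245, 2.518, -0.011]
ft_force: [-12.9, -1.4, 12.7]
finger_gap: 0.0133
finger_force: 59.5
```

>>> carry_out --moves '[{"grip":1,"translation":[-0.0011,0.0001,0.0016],"angular":[0,0,0]},{"grip":1,"translation":[0,0,0],"angular":[0.0627,-0.0069,-0.0901]},{"grip":1,"translation":[0,0,0],"angular":[0.0627,-0.0069,-0.0901]},{"grip":1,"translation":[0,0,0],"angular":[0.0627,-0.0069,-0.0901]},{"grip":1,"translation":[0,0,0],"angular":[0.0627,-0.0069,-0.0901]},{"grip":1,"translation":[0,0,0],"angular":[0.0627,-0.0069,-0.0901]},{"grip":1,"translation":[0,0,0],"angular":[0.0627,-0.0069,-0.0901]},{"grip":1,"translation":[0,0,0],"angular":[0,0,0]}]'

```text
time: 15.67
eef_pos: [0.4386, 0.0298, 0.0971]
orientation: [1.064, 2.317, 0.251]
ft_force: [18.9, -5.4, -19.6]
finger_gap: 0.0127
finger_force: 63.9
```

>>> carry_out --moves '[{"grip":1,"translation":[0,0,0],"angular":[0,0,0]},{"grip":1,"translation":[0,0,0],"angular":[0,0,0]},{"grip":1,"translation":[0,0,0],"angular":[0,0,0]},{"grip":1,"translation":[0,0,0],"angular":[0,0,0]},{"grip":1,"translation":[0,0,0],"angular":[0,0,0]},{"grip":1,"translation":[0,0,0],"angular":[0,0,0]},{"grip":1,"translation":[0,0,0],"angular":[0,0,0]},{"grip":1,"translation":[0,0,0],"angular":[0,0,0]}]'

```text
time: 16.33
eef_pos: [0.4386, 0.0298, 0.0971]
orientation: [1.058, 2.319, 0.25]
ft_force: [18.7, -5.3, -19.4]
finger_gap: 0.0124
finger_force: 63.9
```

Run:
```python
from dial import *
C=np.array([.457,.0285,.0695])
d=grab('wrist','w8');grab('top','t8');grab('scene','s8')
S=r.get_state();print(S['eef_pos'],S['ft_force'],S['q'].round(2));R=Ro.from_rotvec(S['orientation']).as_matrix()
v=R[:,1];print('tool y cw angle',np.arctan2(v@ex,v@ey),'z.n',R[:,2]@n)
a,o=dark(d,C,.050,.060);p=o.mean(0)
for lo,hi in ((.028,.04),(.046,.062)):
    a,o=dark(d,C,lo,hi);p=o.mean(0);sel=(a>-.3)&(a<1.6);print(lo,[(round(x,2),int(y)) for x,y in zip(a[sel][::4],p[sel][::4])])
```

```text
[0.43861376 0.02978663 0.097071  ] [ 19.378601    -4.9677692  -19.45549943] [-0.27 -0.43  2.56  0.23  0.41 -1.16]
tool y cw angle 0.745816236018393 z.n -1.000051544288109
0.028 [(np.float64(-0.29), 148), (np.float64(-0.25), 129), (np.float64(-0.21), 109), (np.float64(-0.17), 87), (np.float64(-0.13), 28), (np.float64(-0.09), 22), (np.float64(-0.05), 21), (np.float64(-0.01), 22), (np.float64(0.03), 25), (np.float64(0.07), 27), (np.float64(0.11), 24), (np.float64(0.15), 19), (np.float64(0.19), 18), (np.float64(0.23), 22), (np.float64(0.27), 31), (np.float64(0.31), 44), (np.float64(0.35), 19), (np.float64(0.39), 22), (np.float64(0.43), 23), (np.float64(0.47), 20), (np.float64(0.51), 14), (np.float64(0.55), 17), (np.float64(0.59), 17), (np.float64(0.63), 17), (np.float64(0.67), 17), (np.float64(0.71), 17), (np.float64(0.75), 16), (np.float64(0.79), 17), (np.float64(0.83), 18), (np.float64(0.87), 17), (np.float64(0.91), 18), (np.float64(0.95), 17), (np.float64(0.99), 16), (np.float64(1.03), 22), (np.float64(1.07), 26), (np.float64(1.11), 23), (np.float64(1.15), 22), (np.float64(1.19), 47),
[... 717 characters left out ...]
np.float64(0.47), 12), (np.float64(0.51), 16), (np.float64(0.55), 82), (np.float64(0.59), 129), (np.float64(0.63), 120), (np.float64(0.67), 116), (np.float64(0.71), 36), (np.float64(0.75), 38), (np.float64(0.79), 29), (np.float64(0.83), 126), (np.float64(0.87), 120), (np.float64(0.91), 130), (np.float64(0.95), 84), (np.float64(0.99), 22), (np.float64(1.03), 18), (np.float64(1.07), 14), (np.float64(1.11), 13), (np.float64(1.15), 12), (np.float64(1.19), 13), (np.float64(1.23), 14), (np.float64(1.27), 14), (np.float64(1.31), 15), (np.float64(1.35), 16), (np.float64(1.39), 16), (np.float64(1.43), 17), (np.float64(1.47), 18), (np.float64(1.51), 20), (np.float64(1.55), 21), (np.float64(1.59), 31)]
```

>>> carry_out --moves '[{"grip":0.3,"translation":[0,0,0],"angular":[0,0,0]},{"grip":0.3,"translation":[0,0,0],"angular":[0,0,0]},{"grip":0.3,"translation":[0,0,0],"angular":[0,0,0]},{"grip":0.3,"translation":[-0.019,0.002,0.027],"angular":[0,0,0]},{"grip":0.3,"translation":[-0.019,0.002,0.027],"angular":[0,0,0]},{"grip":0.3,"translation":[0,0.002,0.027],"angular":[0,0,0]},{"grip":0.3,"translation":[0,0,0.02],"angular":[0,0,0]},{"grip":0.3,"translation":[0,0,0],"angular":[0,0,0]}]'

```text
time: 17.15
eef_pos: [0.4108, 0.0353, 0.1952]
orientation: [1.051, 2.311, 0.254]
ft_force: [0.3, -0.8, 1.6]
finger_gap: 0.0595
finger_force: 0.0
```

Run:
```python
from dial import *
C=np.array([.457,.0285,.0695])
d=grab('wrist','w9');grab('top','t9');grab('scene','s9')
S=r.get_state();print(S['eef_pos'],S['ft_force'],S['q'].round(2))
e=ell(d,(0,0,512,330));print(np.hstack(e).round(1),proj(d,C))
P=plane(d,*e[0],C);print(P)
for lo,hi in ((.028,.044),(.046,.053),(.053,.062)):
    a,o=dark(d,C,lo,hi);p=o.mean(0);sel=(a>-.1)&(a<1.5);print(lo,[(float(round(x,2)),int(y)) for x,y in zip(a[sel][::3],p[sel][::3]) if y<150])
cv2.imwrite('pics/w9b.png',d['image'])
```

```text
[0.40799757 0.03606371 0.18819233] [-0.15821946 -0.33552101  0.68600211] [-0.28 -0.82  2.57  0.14  0.8  -1.07]
[227.1 150.6 190.5 197.  120.4] [227.42643683 159.39450774]
[0.45350379 0.03339239 0.0666907 ]
0.028 [(0.63, 143), (0.66, 87), (0.69, 50), (0.72, 55), (0.75, 54), (0.78, 53), (0.81, 72), (0.84, 124), (0.87, 125), (0.9, 124), (0.93, 123), (0.96, 122), (0.99, 119), (1.02, 115), (1.05, 115), (1.08, 119), (1.11, 135)]
0.046 [(0.69, 79), (0.72, 68), (0.75, 65), (0.78, 64)]
0.053 [(0.69, 95), (0.72, 54), (0.75, 59), (0.78, 33), (0.81, 97)]
```

View pics/w9b.png

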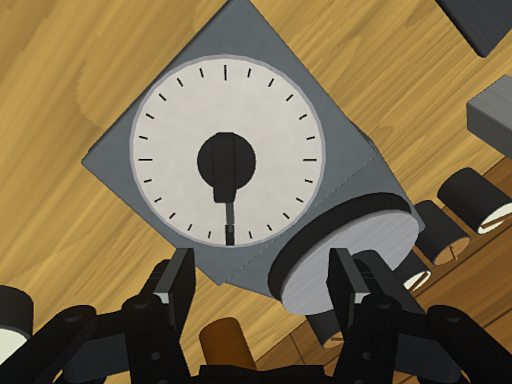

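The pointer (229–231, 202–233) lies exactly on the thick zero mark (230,235). Next is the scanner.

Run:
```python
from dial import *
S=r.get_state();y=.17;z=np.array([0,0,-1.]);yy=np.array([-np.sin(y),np.cos(y),0]);x=np.cross(yy,z)
Rc=Ro.from_rotvec(S['orientation'])
for s in (1,-1):print((Ro.from_matrix(np.c_[s*x,s*yy,z])*Rc.inv()).as_rotvec())
print(S['eef_pos'],np.array([.578,.284,.22])-S['eef_pos'])
```

```text
[-0.25071301  0.58530913  0.99071074]
[ 0.67726674  0.2901024  -2.04034868]
[0.40799757 0.03606371 0.18819233] [0.17000243 0.24793629 0.03180767]
```

>>> carry_out --moves '[{"grip":0,"translation":[0,0,0.03],"angular":[-0.0209,0.0488,0.0826]},{"grip":0,"translation":[0,0.01,0.02],"angular":[-0.0209,0.0488,0.0826]},{"grip":0,"translation":[0.014,0.021,0],"angular":[-0.0209,0.0488,0.0826]},{"grip":0,"translation":[0.014,0.021,0],"angular":[-0.0209,0.0488,0.0826]},{"grip":0,"translation":[0.014,0.021,0],"angular":[-0.0209,0.0488,0.0826]},{"grip":0,"translation":[0.014,0.021,0],"angular":[-0.0209,0.0488,0.0826]},{"grip":0,"translation":[0.014,0.021,0],"angular":[-0.0209,0.0488,0.0826]},{"grip":0,"translation":[0.014,0.021,0],"angular":[-0.0209,0.0488,0.0826]}]'

```text
time: 17.97
eef_pos: [0.4919, 0.1731, 0.2359]
orientation: [0.231, 2.937, 0.096]
ft_force: [0.0, -0.9, 0.6]
finger_gap: 0.0855
finger_force: 0.0
```

>>> carry_out --moves '[{"grip":0,"translation":[0.02,0.028,0],"angular":[-0.0209,0.0488,0.0826]},{"grip":0,"translation":[0.02,0.028,0],"angular":[-0.0209,0.0488,0.0826]},{"grip":0,"translation":[0.02,0.028,0],"angular":[-0.0209,0.0488,0.0826]},{"grip":0,"translation":[0.02,0.028,0],"angular":[-0.0209,0.0488,0.0826]},{"grip":0,"translation":[0,0,0],"angular":[0,0,0]},{"grip":0,"translation":[0,0,0],"angular":[0,0,0]},{"grip":0,"translation":[0,0,0],"angular":[0,0,0]},{"grip":0,"translation":[0,0,0],"angular":[0,0,0]}]'

```text
time: 18.63
eef_pos: [0.5714, 0.2831, 0.2385]
orientation: [0.265, -3.13, 0.0]
ft_force: [-0.3, -0.3, 0.4]
finger_gap: 0.0854
finger_force: 0.0
```

```bash
cat > sc.py <<'E'
from dial import *
import sys
d=grab('wrist',sys.argv[1]);S=r.get_state();y=.17;z=np.array([0,0,-1.]);yy=np.array([-np.sin(y),np.cos(y),0]);x=np.cross(yy,z)
Rc=Ro.from_rotvec(S['orientation']);print('rot',(Ro.from_matrix(np.c_[x,yy,z])*Rc.inv()).as_rotvec())
print(S['eef_pos'],np.array([.578,.284,.2])-S['eef_pos'],S['q'].round(2))
pe,pr=proj(d,[.570,.259,.109]),proj(d,[.612,.267,.109]);print('pred trig px',pe,pr)
g=cv2.cvtColor(d['image'],cv2.COLOR_BGR2GRAY);hs=cv2.cvtColor(d['image'],cv2.COLOR_BGR2HSV)
c=((pe+pr)/2).astype(int);print('gray rows across', [int(v) for v in g[c[1],max(c[0]-30,0):c[0]+60:3]])
m=(g<38).astype(np.uint8);nn,l,st,ce=cv2.connectedComponentsWithStats(m)
for i in range(1,nn):
    if 60<st[i,4]<6000:
        ct=max(cv2.findContours((l==i).astype(np.uint8),0,1)[0],key=cv2.contourArea);b=cv2.boxPoints(cv2.minAreaRect(ct))
        print(st[i],'ctr@.109',onz(d,*ce[i],.109).round(4)[:2],'box@.109',[onz(d,*q,.109).round(4)[:2].tolist() for q in b])
E
python3 sc.py w10
```

```text
rot [-0.0003316   0.00081723  0.00094731]
[0.5715011  0.28298984 0.23934499] [ 0.0064989   0.00101016 -0.03934499] [ 0.27  0.33  1.42  0.    1.39 -1.47]
pred trig px [230.60492401 183.41755843] [233.05669431 234.96248973]
gray rows across [141, 143, 144, 145, 145, 144, 141, 146, 68, 65, 58, 30, 29, 30, 25, 63, 63, 65, 64, 61, 61, 64, 46, 73, 90, 112, 110, 110, 111, 110]
[ 246  110   62   55 2077] ctr@.109 [0.5282 0.2931] box@.109 [[0.5161, 0.2614], [0.5067, 0.3039], [0.5438, 0.3137], [0.5538, 0.2693]]
[   0  159   23  116 1790] ctr@.109 [0.6278 0.0911] box@.109 [[0.6796, 0.0814], [0.5803, 0.087], [0.5775, 0.1032], [0.6765, 0.0994]]
[231 183  15  63 759] ctr@.109 [0.5937 0.268 ] box@.109 [[0.5699, 0.2585], [0.5678, 0.2677], [0.6189, 0.2783], [0.6212, 0.2685]]
[ 198  231   27   78 1675] ctr@.109 [0.6457 0.2536] box@.109 [[0.6133, 0.239], [0.6098, 0.2594], [0.6809, 0.2692], [0.6847, 0.2472]]
[ 177  365  170   19 2377] ctr@.109 [0.7472 0.313 ] box@.109 [[0.7485, 0.2352], [0.7225, 0.3871], [0.7427, 0.3921], [0.7693, 0.2372]]
```

>>> carry_out --moves '[{"grip":0,"translation":[0.0045,0.004,-0.02],"angular":[0,0,0.02]},{"grip":0,"translation":[0,0,-0.035],"angular":[0,0,0]},{"grip":0,"translation":[0,0,-0.03],"angular":[0,0,0]},{"grip":0,"translation":[0,0,-0.02],"angular":[0,0,0]},{"grip":0,"translation":[0,0,-0.017],"angular":[0,0,0]},{"grip":0,"translation":[0,0,-0.017],"angular":[0,0,0]},{"grip":0,"translation":[0,0,0],"angular":[0,0,0]},{"grip":0,"translation":[0,0,0],"angular":[0,0,0]}]'

```text
time: 19.35
eef_pos: [0.576, 0.2871, 0.1002]
orientation: [0.297, -3.127, -0.0]
ft_force: [0.1, 0.5, 0.4]
finger_gap: 0.0853
finger_force: 0.0
```

```bash
python3 sc.py w11 | grep -v gray
python3 - <<'E'
from dial import *
d=load('w11');C=np.array([.457,.0285,.0695]);g=cv2.cvtColor(d['image'],cv2.COLOR_BGR2GRAY)
for v in (200,240,280,320): print(v,[int(x) for x in g[v,100:420:8]])
print(r.get_state()['ft_force'])
for f in ('t9',):print(report(load(f),C))
E
```

```text
rot [-0.00076551  0.0020322  -0.01955653]
[0.57701734 0.28754452 0.1014745 ] [ 0.00098266 -0.00354452  0.0985255 ] [ 0.28  0.48  1.51  0.    1.15 -1.49]
pred trig px [190.47709828 269.35135624] [196.81139641 361.81547051]
[393 269  23  21 154] ctr@.109 [0.5591 0.3385] box@.109 [[0.556, 0.3329], [0.5537, 0.3345], [0.562, 0.3441], [0.5644, 0.3425]]
[112 270  18  14 102] ctr@.109 [0.5781 0.2336] box@.109 [[0.581, 0.2302], [0.5735, 0.2353], [0.5753, 0.2373], [0.5828, 0.2322]]
200 [178, 179, 179, 164, 167, 170, 170, 170, 172, 173, 177, 177, 62, 77, 78, 76, 73, 75, 72, 75, 75, 24, 26, 25, 25, 27, 24, 26, 26, 30, 28, 26, 79, 76, 77, 185, 188, 186, 182, 179]
240 [164, 165, 167, 168, 171, 170, 172, 165, 155, 161, 174, 179, 175, 78, 76, 76, 75, 73, 73, 75, 74, 74, 102, 128, 125, 128, 128, 132, 129, 128, 119, 76, 76, 73, 113, 171, 175, 178, 176, 175]
280 [165, 169, 33, 91, 94, 31, 30, 33, 169, 173, 178, 181, 37, 34, 27, 80, 74, 74, 77, 72, 72, 73, 103, 129, 128, 128, 130, 132, 131, 126, 91, 78, 72, 24, 23, 21, 94, 94, 32, 167]
320 [24, 28, 16, 41, 23, 26, 23, 166, 167, 168, 172, 175, 25, 32, 28, 13, 70, 78, 74, 75, 73, 76, 105, 124, 129, 129, 128, 132, 132, 121, 73, 75, 73, 113, 21, 16, 19, 29, 15, 25]
[0.00305499 0.43705978 0.91825644]
('zero', array([  0.779, 102.   ]), 'ptr', array([ 0.804, 84.765]))
```

The fingers straddle the trigger and the grip: left finger edge at about x=150, trigger 194–222, grip 275–336, right finger at about 370. No force is showing. I'll squeeze now.

>>> carry_out --moves '[{"grip":0,"translation":[-0.001,0.005,0],"angular":[0,0,0]},{"grip":0,"translation":[0,0,0],"angular":[0,0,0]},{"grip":1,"translation":[0,0,0],"angular":[0,0,0]},{"grip":1,"translation":[0,0,0],"angular":[0,0,0]},{"grip":1,"translation":[0,0,0],"angular":[0,0,0]},{"grip":1,"translation":[0,0,0],"angular":[0,0,0]},{"grip":1,"translation":[0,0,0],"angular":[0,0,0]},{"grip":1,"translation":[0,0,0],"angular":[0,0,0]}]'

```text
time: 20.07
eef_pos: [0.5757, 0.2958, 0.1016]
orientation: [-0.299, 3.126, 0.008]
ft_force: [-5.0, 8.8, 8.4]
finger_gap: 0.0437
finger_force: 59.1
```

>>> carry_out --moves '[{"grip":1,"translation":[0,0,0],"angular":[0,0,0]},{"grip":1,"translation":[0,0,0],"angular":[0,0,0]},{"grip":1,"translation":[0,0,0],"angular":[0,0,0]},{"grip":1,"translation":[0,0,0],"angular":[0,0,0]},{"grip":1,"translation":[0,0,0],"angular":[0,0,0]},{"grip":1,"translation":[0,0,0],"angular":[0,0,0]},{"grip":1,"translation":[0,0,0],"angular":[0,0,0]},{"grip":1,"translation":[0,0,0],"angular":[0,0,0]}]'

```text
time: 20.73
eef_pos: [0.5757, 0.2958, 0.1016]
orientation: [-0.299, 3.126, 0.008]
ft_force: [-3.7, 8.1, 6.4]
finger_gap: 0.0438
finger_force: 59.1
```

Run:
```python
from h import *
d=grab('wrist','w12');g=cv2.cvtColor(d['image'],cv2.COLOR_BGR2GRAY);q=cv2.cvtColor(load('w11')['image'],cv2.COLOR_BGR2GRAY)
for v in (275,290,320): print(v,[int(x) for x in q[v,140:400:6]],'\n   ',[int(x) for x in g[v,140:400:6]])
```

```text
275 [82, 33, 32, 32, 183, 179, 177, 170, 161, 24, 32, 27, 22, 19, 73, 74, 75, 74, 75, 73, 73, 67, 90, 112, 127, 128, 129, 129, 128, 130, 131, 133, 127, 120, 78, 76, 75, 25, 23, 25, 27, 93, 95, 30] 
    [169, 172, 176, 180, 178, 109, 33, 28, 92, 92, 25, 25, 22, 17, 20, 21, 23, 56, 86, 109, 127, 129, 128, 128, 130, 130, 131, 131, 126, 121, 23, 97, 93, 89, 29, 29, 182, 171, 169, 169, 165, 162, 163, 169]
290 [34, 31, 30, 31, 166, 164, 164, 166, 166, 31, 34, 32, 29, 20, 71, 72, 78, 75, 76, 73, 71, 66, 90, 112, 129, 126, 129, 128, 128, 128, 131, 133, 124, 116, 76, 77, 75, 19, 21, 25, 24, 23, 63, 93] 
    [167, 166, 161, 166, 25, 30, 28, 12, 205, 21, 26, 22, 16, 30, 29, 28, 19, 57, 85, 107, 128, 128, 127, 129, 129, 130, 132, 133, 124, 117, 24, 47, 186, 168, 27, 29, 29, 131, 159, 151, 147, 147, 153, 157]
320 [26, 24, 33, 164, 167, 167, 169, 173, 175, 114, 32, 33, 28, 21, 78, 74, 78, 73, 74, 74, 73, 65, 90, 114, 124, 129, 128, 127, 128, 128, 131, 130, 121, 75, 75, 73, 73, 71, 179, 22, 16, 18, 17, 41] 
    [25, 26, 24, 29, 21, 23, 21, 21, 25, 23, 25, 23, 26, 26, 49, 74, 74, 70, 82, 107, 130, 127, 129, 129, 129, 131, 130, 131, 121, 103, 20, 45, 24, 25, 24, 20, 24, 24, 27, 25, 23, 24, 24, 26]
```

The gap of 43.8 mm means the trigger is fully squeezed and held. I'll release and back away.

>>> carry_out --moves '[{"grip":0,"translation":[0,0,0],"angular":[0,0,0]},{"grip":0,"translation":[0,0,0],"angular":[0,0,0]},{"grip":0,"translation":[0,0,0],"angular":[0,0,0]},{"grip":0,"translation":[0,0,0],"angular":[0,0,0]},{"grip":0,"translation":[0.001,-0.006,0],"angular":[0,0,0]},{"grip":0,"translation":[0,0,0],"angular":[0,0,0]},{"grip":0,"translation":[0,0,0.03],"angular":[0,0,0]},{"grip":0,"translation":[0,0,0.03],"angular":[0,0,0]}]'

```text
time: 21.45
eef_pos: [0.5751, 0.286, 0.1578]
orientation: [0.297, -3.122, 0.001]
ft_force: [0.3, 1.1, 0.3]
finger_gap: 0.0854
finger_force: 0.0
```

>>> carry_out --moves '[{"grip":0,"translation":[0,0,0.04],"angular":[0,0,0]},{"grip":0,"translation":[0,0,0.04],"angular":[0,0,0]},{"grip":0,"translation":[-0.03,0.025,0],"angular":[0,0,0]},{"grip":0,"translation":[-0.03,0.025,0],"angular":[0,0,0]},{"grip":0,"translation":[-0.03,0.025,0],"angular":[0,0,0]},{"grip":0,"translation":[-0.03,0.025,0],"angular":[0,0,0]},{"grip":0,"translation":[0,0,0],"angular":[0,0,0]},{"grip":0,"translation":[0,0,0],"angular":[0,0,0]}]'

```text
time: 22.12
eef_pos: [0.4555, 0.3879, 0.2399]
orientation: [-0.303, 3.126, 0.0]
ft_force: [0.5, 1.2, -0.1]
finger_gap: 0.0854
finger_force: 0.0
```

Run:
```python
from dial import *
grab('top','t13');grab('scene','s13');C=np.array([.457,.0285,.0695])
for f in ('t9','t13'):print(report(load(f),C))
a,b=load('t9')['image'],load('t13')['image']
df=cv2.absdiff(a,b).max(2)
print('diff scale/tin region',(df[120:285,215:315]>40).sum(),'bystanders',(df[120:310,360:410]>40).sum(),'trigger px',(df[160:190,148:162]>40).sum())
print(r.get_state()['ft_force'])
```

```text
('zero', array([  0.779, 102.   ]), 'ptr', array([ 0.804, 84.765]))
('zero', array([  0.779, 103.625]), 'ptr', array([ 0.805, 87.647]))
diff scale/tin region 828 bystanders 0 trigger px 0
[ 0.08833509 -1.1613349  -0.3828346 ]
```

```bash
python3 -c "
from bench import order
print(order.sign_off())"
```

```text
the job is handed in; nothing more can be done
None
```

I completed every step in order and handed the job in at about 22 s of the 72 s; sign-off returned no verdict. The weight is in the tray, the tin is centred on the pan, the pointer is on the zero mark, the trigger was squeezed and released, and the other tin, jar and mould show no movement in the camera images.

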